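# Hang a board carrier at its rail mark

### The job

In the storage rack one board carrier has a hook on top: draw it out by its projecting end, stand it in the slot of the bench stand and let go, then take it again by its top tab. Hook it onto the rail near the bare end, with the hook's mouth facing away from the robot, and slide it along the rail, without lifting it off, until its mid-plane lines up with the pointer, and leave it hanging there freely. Keep it upright throughout and do not disturb the other frames, the hanging spare or the spray can.

Things in the scene. Friction and masses are not known exactly. Their poses are not given: they have to be found in the camera images.
- carrier: the only one in the rack with a hook on top. Metal plate 184 mm (its x) x 10 (y) x 80 (z), outer 30 mm at each end bare, board parts elsewhere up to 9 mm from mid-plane; hook above it, 20 mm thick in y, total height 193. Origin: centre of the underside, z up. 0.15 kg, mass centre near x = 0, 60 mm up. Starts in a rack slot, +x (where the hook opens) to the rack's +x
- carrier_seat (a point): point in the carrier's hook (0, 0, 132 mm) where the rail's centre lies when fully seated, under a V roof that centres it. Hook: leg x -26 to -14 mm, z 80 to 153; lip x +14 to +24, z 118 to 153; bridge on top. Mouth opens to +x between plate top (z 80) and lip bottom (z 118): the rail enters there, then the carrier is lowered 33 mm. All in carrier axes
- carrier_tab (a point): centre of the gripping tab on top of the hook's bridge: 34 mm (carrier x) x 16 mm (y) x 40 mm high, z 153 to 193 mm; this point is at (0, 0, 173 mm) in the carrier's axes
- carrier_end (a point): middle of the plate's top edge near its mouth end, at (82, 0, 80) mm in the carrier's axes: the bare 10 mm thick end that sticks out of the rack
- rack: fixed dark rack, origin: centre of underside, open side +x. Three slots along its x at y -50, 0, +50 mm, floor z 10, 14 wide between guides (x -90 to 25, up to z 40). T posts at y +-71.5 (top x -20 to 20, z 222) bear two rods along y at x +-13, undersides z 210, just above a filed carrier's tab (top z 203): draw out over 45 mm along +x before lifting. Filed carriers stick out to x 92
- frame_a: bystander: loose hookless plate frame with circuit board, 184 x 10 x 80 mm, standing in another rack slot; origin at the centre of its underside
- frame_b: bystander: a second such hookless frame, in the remaining slot; origin at the centre of its underside
- stand: fixed bench stand, origin: centre of underside. Base 110 x 80 x 10 mm with two cheeks (x -45 to 45 mm) that form a slot along its x, 13 mm wide; floor z 10, straight up to z 40, then flared to about 27 mm wide at z 52. The carrier stands in it upright, centred, either way round
- rail: fixed round steel bar, 14 mm in diameter, along its y, centre line at z 175 mm, y -190 to 190 mm, on a slim post (16 x 12 mm) and foot (100 x 30 x 12 mm) at each end. Origin: on the bench below the bar's middle; +x side faces away from the robot. Bare end: y negative (nearer the stand); the spare hangs towards the other end
- pointer: the mark: fixed post 105 mm high beyond the rail (its +x side) with a metal tip pointing at the rail, tip at x -18, z 99 mm. Origin on the bench, 128 mm in x from the rail's line, axes parallel to the rail's. The carrier is on the mark when its mid-plane has the pointer's y; its far end then comes about 18 mm from the tip
- spare: bystander: loose shorter carrier (plate 130 mm long) with the same hook, already hanging on the rail, 50 to 65 mm beyond the mark towards rail +y; origin at the centre of its underside, 43 mm above the bench
- can: bystander: loose upright spray can, 54 mm in diameter, 150 mm high, on the bench; origin at the centre of its underside
There are look-alikes about, which are no part of the job. What is shaped like the stand but pink is not meant.

How it is judged:
On the way, in this order (a step that is already met when the one before it is completed fails the run):
1. the carrier stands upright in the bench stand's slot, let go (z of carrier in the frame of stand between 0.006 and 0.016 m and x of carrier in the frame of stand between -0.045 and 0.045 m and y of carrier in the frame of stand between -0.006 and 0.006 m and angle between the x axis of carrier and the x axis of stand, either way round below 0.15 rad and angle between carrier's own z axis and vertical below 0.2 rad and contact force between carrier and the fingers below 0.1 N), for 0.2 s.
2. the carrier is hooked on the rail within about 130 mm of the bare end (x of carrier_seat in the frame of rail between -0.01 and 0.01 m and z of carrier_seat in the frame of rail between 0.167 and 0.183 m and angle between carrier's own z axis and vertical below 0.2 rad and y of carrier_seat in the frame of rail between -0.185 and -0.06 m), for 0.1 s.
3. it slides along, still hooked on the rail (x of carrier_seat in the frame of rail between -0.01 and 0.01 m and z of carrier_seat in the frame of rail between 0.167 and 0.183 m and angle between carrier's own z axis and vertical below 0.2 rad and y of carrier_seat in the frame of rail between -0.045 and -0.01 m), for 0.02 s.
At the end, for the whole second after the job is handed in: Carrier let go and at rest, hanging seated on the rail (seat point within 10 mm across, 8 mm in height; tilt and squareness within 0.2 rad), mouth away from the robot, mid-plane within 8 mm of the pointer along the rail; frames, spare and can within 20 mm of their starts (x of carrier_seat in the frame of rail between -0.01 and 0.01 m and z of carrier_seat in the frame of rail between 0.167 and 0.183 m and angle between carrier's own z axis and vertical below 0.2 rad and y of carrier_seat in the frame of pointer between -0.008 and 0.008 m and angle between the x axis of carrier and the x axis of rail, either way round below 0.2 rad and x of carrier_end in the frame of rail above 0 m and linear speed of carrier below 0.03 m/s and contact force between carrier and the fingers below 0.1 N and distance of each of frame_a, frame_b, spare, can from where it was at the start of the episode below 0.02 m); the robot touches nothing.
It fails at once if the carrier is tipped by more than about 35 degrees (angle between carrier's own z axis and vertical above 0.6 rad).
It fails at once if the first hookless frame is knocked away (over 40 mm) (distance of frame_a from where it was at the start of the episode above 0.04 m).
It fails at once if the second hookless frame is knocked away (over 40 mm) (distance of frame_b from where it was at the start of the episode above 0.04 m).
It fails at once if the hanging spare is knocked away (over 40 mm) (distance of spare from where it was at the start of the episode above 0.04 m).
It fails at once if the spray can is knocked away (over 40 mm) (distance of can from where it was at the start of the episode above 0.04 m).
It also fails if it takes over 69 s, if anything falls off the work surface, if the arm or the gripper's body presses on something with over 40 N, if the wrist force passes 120 N, or if a joint passes its speed limit or range.

### The arm

A 6-joint arm with a two-finger parallel gripper is mounted at the origin on the work surface. World frame = base frame: x ahead of the robot, y to its left, z up, the work surface at z = 0. Lengths are in m, angles in rad, forces in N, time in s.
With the tool pointing down it reaches from about 0.35 to 0.925 m from the base axis. Payload 6.4 kg.
Tool frame: the origin (TCP) lies at the very end of the fingers, on their centre line; the grasp point (between the pads) lies 19 mm behind it (bot.grip_depth is the distance from the TCP to the grasp point, in m); y points along the fingers, x is the direction in which the jaws open and shut, and the axes are right-handed (so a half turn about y gives the same grasp; the last joint's range is limited). The gripper opens to 94 mm and grips with 3 to 60 N. Pads are 16 mm wide; open, the fingers measure 119 mm over their backs; the gripper's body (75 mm by 177 mm) begins 78 mm behind the grasp point.
Start: joints at [-1.324, 0.245, 1.558, -0, 1.339, -0.174], TCP at [0.266, -0.593, 0.205] pointing down, gripper open.
Joint ranges: [-3.13, 3.13], [-1.02, 2.26], [0.13, 2.54], [-0.95, 4.09], [0.21, 2.88], [-2.74, 2.74]. Speed limits (rad/s): [2.57, 2.57, 3.14, 3.14, 3.14, 3.14].

### API

Orientations are given as [roll, pitch, yaw] about the fixed x, y, z axes, in that order (R = Rz(yaw) Ry(pitch) Rx(roll)).
In Python, from plant import bot gives the robot as it stands.
- The arm moves only by the tool send_rows, never from a script. Its argument "increments" is a list of rows, each a list of 6 numbers: the shift along the tool's x, y, z as a fraction of full scale, then the turn, a rotation vector about the tool's x, y, z as a fraction of full scale. A call has 1 to 8 rows; each row is the pose to reach, as a shift and turn from the pose commanded when the call began, along the tool's axes at that moment; what a row does not reach only later rows make up. Full scale, the value 1, is 15 cm for a shift and 90 degrees for a turn. A row lasts 1/8 s, in which the tool goes at most 62.5 mm and 10.7 degrees, less where a joint would pass 70% of its speed; a pose out of reach is approached as far as the arm can. A call with a number of a shift or a turn outside -1 to 1 is refused whole. A call with a gripper value outside its range is refused whole. "gripper" is the opening, from -1 (shut) to 1 (fully open), set as the call begins (left out, the last holds). The fingers move at their own pace and stop on an object; "newtons" is the grip in N (left out, the last holds). Time passes only in rows, so rows that repeat a pose let the fingers close. It gives the time, the measured TCP pose, the force and the opening at its end, in the units of the state.
- bot.state(): the state, without advancing time (a new reading comes with each control period).
- bot.snapshot(name): name is "side" or "top"; returns the picture (400x640x3 uint8, blue, green, red); there is no depth.
- bot.get_calibration(name): a dict with "vertical_fov" (degrees; the focal length in pixels is half the picture's height over the tangent of half this angle, whatever the lens; pixels are square), "cx", "cy" (the principal point, pixels), "cam_to_world" (4x4, takes a point from camera to world coordinates). Camera axes: x right, y down, z forward; pixel columns grow to the right and rows downward; lengths in m; the calibration is good to about 2 mm. A picture is of the moment at which its call begins. get_calibration takes no time and is no camera call.
- bot.sign_off(): hands the job in, once; it reports no verdict.
The state is a dict: "t": time; "joint_positions": joint angles; "joint_velocities": joint speeds; "effort": joint torques, N m; "tool_pos": TCP position; "ee_rot": TCP orientation; "wrist_force": force on the tool from outside, world axes, zero at the start; "moment": the same for the moment, N m; "width": finger opening in m.
Only numpy, scipy, OpenCV 4.12 (cv2) and the standard library are available. Lean on these libraries where they do the work, as an engineer would, in place of code of your own. Each camera call takes 0.05 s, during which the arm holds its last target. There are 200 camera calls.

## Working session

There is one attempt and no reset: what is moved stays moved. The work goes in short steps, Python scripts to look and compute and a tool call to move; the robot and the scene stay as the last step left them, time stands still between calls to the robot, and variables do not carry over. Pictures are saved under pics/ and viewed, about 8 in all and at most 12, crops included, and the job is handed in when it is done.

Besides the shell and the picture viewer there is one more tool, called as name(argument=value, ...) on one line, values as JSON. send_rows: Moves the arm, as the interface text tells. Its arguments: {"type":"object","properties":{"increments":{"type":"array","items":{"type":"array","items":{"type":"number"}}},"gripper":{"type":"number"},"newtons":{"type":"number"}},"required":["increments"]}

```bash
mkdir -p pics; cat > h.py <<'E'
import numpy as np, cv2
from plant import bot
def snap(n,f):
    im=bot.snapshot(n); cv2.imwrite(f,im); return im
def cam(n):
    c=bot.get_calibration(n); f=200/np.tan(np.radians(c["vertical_fov"])/2)
    return f,c["cx"],c["cy"],np.array(c["cam_to_world"])
def ray(n,u,v):
    f,cx,cy,T=cam(n); d=T[:3,:3]@np.array([(u-cx)/f,(v-cy)/f,1]); return T[:3,3],d
def atz(n,u,v,z):
    o,d=ray(n,u,v); return o+d*(z-o[2])/d[2]
def tri(p,q,n1="side",n2="top"):
    o1,d1=ray(n1,*p);o2,d2=ray(n2,*q)
    s=np.linalg.lstsq(np.c_[d1,-d2],o2-o1,rcond=None)[0]
    a=o1+s[0]*d1;b=o2+s[1]*d2; return (a+b)/2,np.linalg.norm(a-b)
def proj(n,P):
    f,cx,cy,T=cam(n); p=T[:3,:3].T@(np.asarray(P)-T[:3,3]); return f*p[0]/p[2]+cx,f*p[1]/p[2]+cy
E
python3 - <<'E'
from h import *
np.set_printoptions(precision=3,suppress=True)
a=snap("side","pics/s0.png");b=snap("top","pics/t0.png")
cv2.imwrite("pics/b0.png",cv2.resize(np.vstack([a,b]),None,fx=.75,fy=.75)) 
for n in("side","top"):print(bot.get_calibration(n))
print(bot.state())
E
```

```text
{'vertical_fov': 53.11259735344396, 'cx': 314.0384816578567, 'cy': 206.09151154467293, 'cam_to_world': array([[-0.952, -0.162,  0.26 ,  0.264],
       [-0.306,  0.535, -0.788,  0.793],
       [-0.011, -0.829, -0.559,  0.707],
       [ 0.   ,  0.   ,  0.   ,  1.   ]])}
{'vertical_fov': 46.440919194107934, 'cx': 316.9057224133329, 'cy': 198.482501567542, 'cam_to_world': array([[-0.009, -0.999,  0.031,  0.485],
       [-1.   ,  0.009, -0.009,  0.007],
       [ 0.009, -0.031, -0.999,  1.208],
       [ 0.   ,  0.   ,  0.   ,  1.   ]])}
{'t': 0.1, 'joint_positions': array([-1.324,  0.246,  1.559, -0.   ,  1.339, -0.174]), 'joint_velocities': array([-0.   , -0.002, -0.002, -0.001, -0.001,  0.   ]), 'effort': array([  0.001, -41.691, -31.553,   0.069,   0.031,  -0.   ]), 'tool_pos': array([ 0.265, -0.593,  0.204]), 'ee_rot': array([-1.571,  0.002, -1.15 ]), 'wrist_force': array([ 0.322, -0.93 , -0.578]), 'moment': array([ 0.015,  0.025, -0.011]), 'width': 0.09395169994698505}
```

```bash
ls; ls -la | head; python3 -c "
from plant import bot;print([x for x in dir(bot) if x[0]!='_'])"
```

```text
h.py
pics
total 16
drwxr-xr-x  3 agent agent 4096 Dec  4 16:37 .
drwxr-xr-x 23 root  root  4096 Dec  4 16:37 ..
-rw-r--r--  1 agent agent  727 Dec  4 16:37 h.py
drwxr-xr-x  2 agent agent 4096 Dec  4 16:37 pics
['MotionError', 'get_calibration', 'grip_depth', 'sign_off', 'snapshot', 'state']
```

View pics/s0.png

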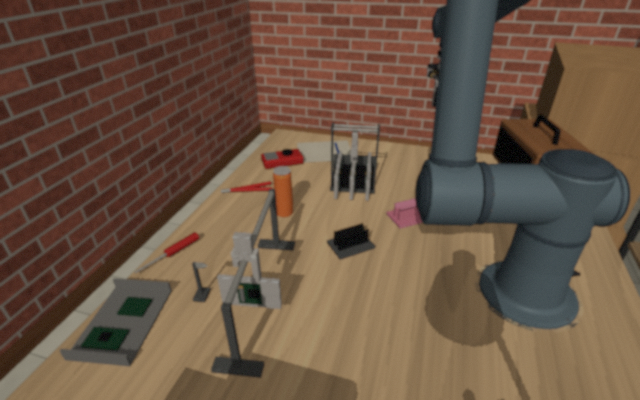

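View pics/t0.png

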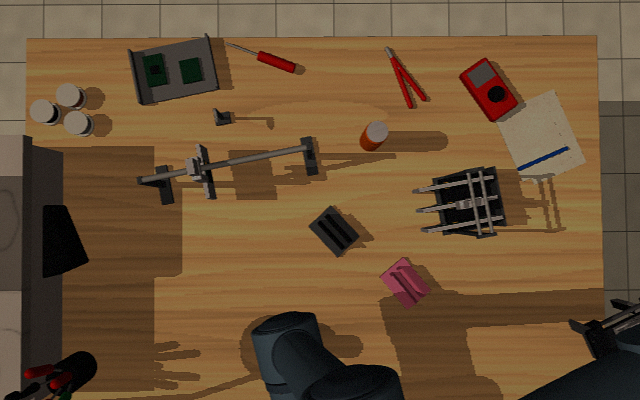

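Side: rack (353,165), carrier with the tall hook in the middle slot (353,150), dark stand (352,240), pink decoy (405,212), can (284,192), rail from (235,365) to (275,240), pointer (200,285). Top: rack (465,203), stand (334,230), decoy (405,282), rail (140,180)–(312,148), spare (203,170), pointer (222,117). I'll enlarge these for measurement.

```bash
python3 - <<'E'
from h import *
a=cv2.imread("pics/s0.png");b=cv2.imread("pics/t0.png")
r=lambda i,x,y,w,h,k:cv2.resize(i[y:y+h,x:x+w],None,fx=k,fy=k,interpolation=cv2.INTER_CUBIC)
# top: rack+stand 300..520 x 150..260 ; 
cv2.imwrite("pics/c1.png",np.vstack([r(b,300,155,200,100,4)[:, :],r(b,120,100,200,50*2,4)][:1]+[r(b,120,100,200,50,4)]))
A=r(a,310,115,80,150,4); B=r(a,180,180,120,150,4)
cv2.imwrite("pics/c2.png",np.hstack([A,B]))
E
```

```text
(no output)
```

View pics/c1.png

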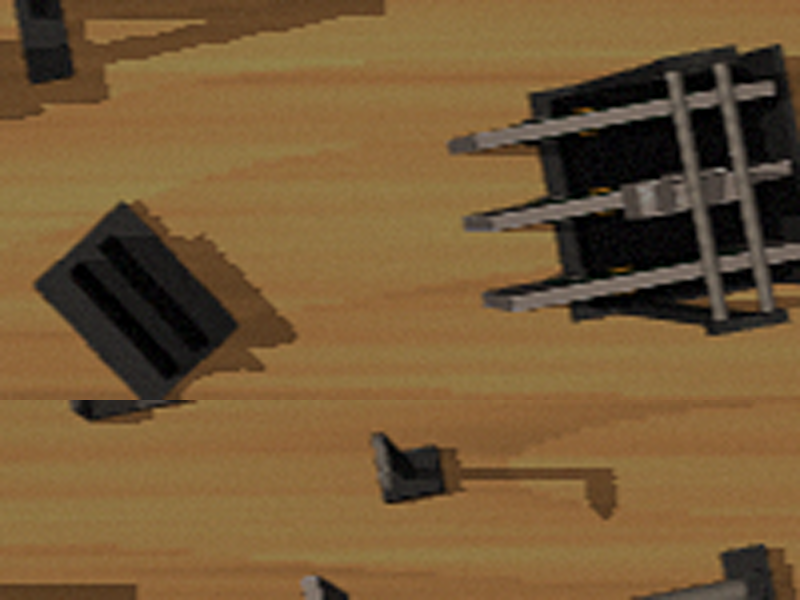

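View pics/c2.png

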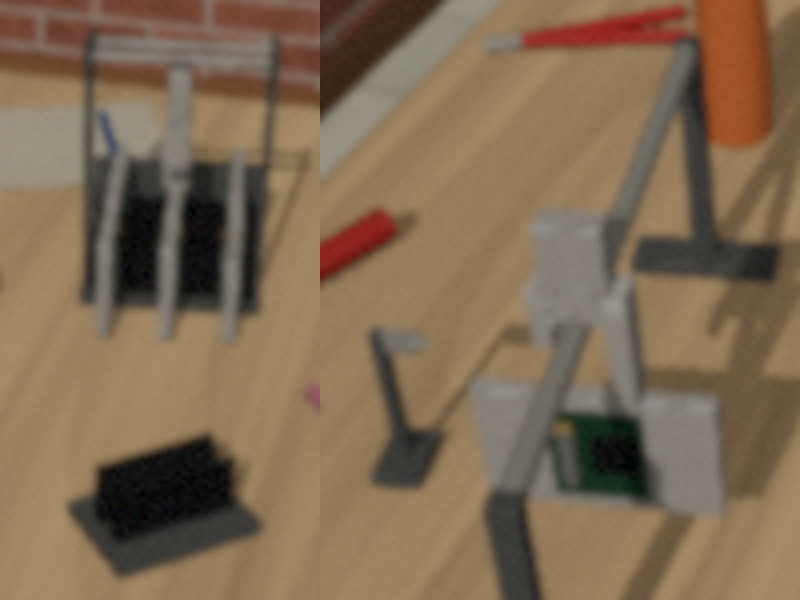

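Close crops: the middle carrier is the only one with a hook and tab, under the rods. Front end of its top edge: top ≈(422,210), back ≈(497,197). Stand centre: top ≈(334.7,230.8). Pointer tip: side ≈(206,265.5), top ≈(217,125).

```bash
python3 - <<'E'
from h import *
np.set_printoptions(precision=4,suppress=True)
T=lambda x,y:(300+x/4,155+y/4)
S=lambda x,y:(310+x/4,115+y/4)
S2=lambda x,y:(180+(x-320)/4,180+y/4)
for nm,f,b in(("A",(474,142),(775,88)),("M",(490,222),(790,168)),("B",(512,300),None)):
    F=atz("top",*T(*f),.09);print(nm,F, end=" ")
    if b:
        Bk=atz("top",*T(*b),.09);d=F-Bk;print(Bk,np.linalg.norm(d),np.degrees(np.arctan2(d[1],d[0])))
print("tab tri",tri(S(180,68),T(705,188)))
print("M front bottom tri",tri(S(166,335),T(466,224)))
c=[atz("top",*T(*p),.01) for p in((123,203),(238,325),(155,400),(38,285))]
c=np.array(c);print("stand",c.mean(0),[np.linalg.norm(c[i]-c[i-1]) for i in range(4)],[np.degrees(np.arctan2(*(c[j]-c[i])[[1,0]])) for i,j in((0,1),(3,2),(0,3),(1,2))])
st=[(atz("top",*T(*a),.052)) for a in((75,265),(175,375),(108,238),(205,348))]
print("strips mean z52",np.mean(st,0), np.linalg.norm(st[1]-st[0]))
print("stand side base corners tri",tri(S(122,577),T(38,285)),tri(S(262,522),T(155,400)))
print("rail L,R z182",atz("top",140,181.5,.175),atz("top",306,148.5,.175))
print("rail R tri",tri(S2(688,42),(312,147)), "bare foot (side)",atz("side",*S2(705,258),.012), "near top",atz("side",*S2(505,495),.175))
print("spare tab side/top tri",tri(S2(572,215),(197,152)))
print("tip",tri(S2(425,342),(217,125)))
print("ptr base",atz("top",223.7,118.5,.006),atz("side",*S2(408,458),.006))
print("can",atz("top",377,131,.15))
E
```

```text
A [ 0.5375 -0.2483  0.09  ] [ 0.5685 -0.4306  0.09  ] 0.18494267512463813 99.66711032759821
M [ 0.4893 -0.2572  0.09  ] [ 0.5202 -0.4387  0.09  ] 0.18411416753400434 99.66385436234692
B [ 0.4424 -0.2697  0.09  ] tab tri (array([ 0.5049, -0.3481,  0.2016]), np.float64(0.0028051251647608607))
M front bottom tri (array([ 0.4871, -0.2604,  0.0123]), np.float64(0.0027212169544750388))
stand [ 0.4395 -0.0492  0.01  ] [np.float64(0.07581548470611332), np.float64(0.10753954846564336), np.float64(0.07171693053115374), np.float64(0.10505787025069661)] [np.float64(-137.21339406075722), np.float64(-134.96916672422228), np.float64(133.43450915609887), np.float64(131.42436440876182)]
strips mean z52 [ 0.4391 -0.0486  0.052 ] 0.09189422785214908
stand side base corners tri (array([ 0.4504,  0.0149, -0.0004]), np.float64(0.0021855918628804314)) (array([ 0.3739, -0.0601,  0.0056]), np.float64(0.006465134043103137))
rail L,R z182 [0.5586 0.388  0.175 ] [0.6291 0.0203 0.175 ]
rail R tri (array([0.6334, 0.0074, 0.1754]), np.float64(0.002369660666047641)) bare foot (side) [0.6285 0.0217 0.012 ] near top [0.5648 0.3794 0.175 ]
spare tab side/top tri (array([0.6057, 0.2455, 0.2227]), np.float64(0.023635644996405636))
tip (array([0.7   , 0.2342, 0.1012]), np.float64(0.005983751986630127))
ptr base [0.7322 0.2349 0.006 ] [0.7293 0.2393 0.006 ]
can [ 0.6715 -0.1418  0.15  ]
```

```bash
cat >> h.py <<'E'
from scipy.spatial.transform import Rotation as Ro
# targets: point xyz (TCP), yaw in rad; prints shift/0.15 in tool axes and turn about tool y/90deg
def go(xyz,yaw,chunk=None):
    s=bot.state(); R=Ro.from_euler("xyz",s["ee_rot"]); Rt=Ro.from_euler("xyz",[-np.pi/2,0,yaw])
    d=R.inv().apply(np.array(xyz)-s["tool_pos"])/.15; r=(R.inv()*Rt).as_rotvec()/(np.pi/2)
    print("t",s["t"],"pos",s["tool_pos"].round(4),"rpy",s["ee_rot"].round(4),"w",round(s["width"],4),"F",s["wrist_force"].round(1),"q",s["joint_positions"].round(2))
    print("shift",d.round(3),"turn",r.round(4)); return d,r
C=np.array([.5048,-.348]); cy=np.radians(99.66); U=np.array([np.cos(cy),np.sin(cy)])
ST=np.array([.4393,-.049]); sy=np.radians(43.7); SU=np.array([np.cos(sy),np.sin(sy)])
E
python3 - <<'E'
from h import *
P=C+.077*U
go([*P,.285],cy-np.pi/2); print(P)
T=lambda x,y:(300+x/4,155+y/4)
st=[(atz("top",*T(*a),.052)) for a in((75,265),(175,375),(108,238),(205,348))]
for i in(0,2): d=st[i]-st[i+1];print(np.degrees(np.arctan2(d[1],d[0])))
E
```

```text
t 0.1 pos [ 0.2654 -0.5928  0.2045] rpy [-1.5705  0.0017 -1.15  ] w 0.094 F [ 0.3 -0.9 -0.6] q [-1.32  0.25  1.56 -0.    1.34 -0.17]
shift [-1.335 -0.534  2.252] turn [-9.000e-04 -8.395e-01 -8.000e-04]
[ 0.49187931 -0.27209179]
41.79148094808601
40.90124759786173
```

send_rows(increments=[[-0.1,-0.5,0.2,0,0,0],[-0.2,-0.534,0.5,0,0,0],[-0.44,-0.534,0.75,0,0,0],[-0.44,-0.534,0.75,0,0,0]], gripper=-0.2, newtons=50)

```text
t: 0.6
tool_pos: [0.3426, -0.4846, 0.2857]
ee_rot: [-1.571, 0.0, -1.146]
wrist_force: [0.5, -1.2, 0.2]
width: 0.0571
```

send_rows(increments=[[-0.22,0,0.38,0,0,0],[-0.44,0,0.75,0,0,0],[-0.44,0,0.75,0,0,0]])

```text
t: 0.98
tool_pos: [0.4181, -0.379, 0.2851]
ee_rot: [-1.571, 0.001, -1.146]
wrist_force: [-0.4, -0.6, 0.1]
width: 0.0376
```

send_rows(increments=[[-0.2,0,0.3,0,-0.1,0],[-0.455,0,0.752,0,-0.2,0],[-0.455,0,0.752,0,-0.35,0],[-0.455,0,0.752,0,-0.45,0],[-0.455,0,0.752,0,-0.6,0],[-0.455,0,0.752,0,-0.7,0],[-0.455,0,0.752,0,-0.84,0],[-0.455,0,0.752,0,-0.84,0]])

```text
t: 1.98
tool_pos: [0.4914, -0.2744, 0.2849]
ee_rot: [-1.571, 0.001, 0.17]
wrist_force: [-1.0, 0.1, -0.8]
width: 0.0375
```

```bash
sed -i 's/sy=np.radians(43.7)/sy=np.radians(42.5)/' h.py; python3 - <<'E'
from h import *
P=C+.077*U
go([*P,.05],cy-np.pi/2)
E
```

```text
t 1.975 pos [ 0.4914 -0.2744  0.2849] rpy [-1.5706e+00  1.0000e-03  1.7030e-01] w 0.0375 F [-1.   0.1 -0.8] q [-0.71 -0.02  1.7  -0.    1.46 -0.88]
shift [0.007 1.566 0.014] turn [-0.0001  0.0011 -0.0006]
```

send_rows(increments=[[0,0.35,0.014,0,0,0],[0,0.7,0.014,0,0,0],[0,0.95,0.014,0,0,0],[0,1,0.014,0,0,0]])

```text
t: 2.48
tool_pos: [0.4895, -0.2706, 0.1322]
ee_rot: [-1.566, 0.004, 0.168]
wrist_force: [-0.4, -0.2, 0.6]
width: 0.0378
```

send_rows(increments=[[0,0.2,0,0,0,0],[0,0.4,0,0,0,0],[0,0.55,0,0,0,0],[0,0.565,0,0,0,0],[0,0.565,0,0,0,0]])

```text
t: 3.1
tool_pos: [0.4926, -0.2718, 0.0524]
ee_rot: [-1.573, -0.002, 0.169]
wrist_force: [0.2, -0.0, 0.6]
width: 0.0373
```

send_rows(increments=[[0,0,0,0,0,0],[0,0,0,0,0,0],[0,0,0,0,0,0],[0,0,0,0,0,0],[0,0,0,0,0,0]], gripper=-1, newtons=50)

```text
t: 3.72
tool_pos: [0.492, -0.2706, 0.0512]
ee_rot: [-1.571, -0.0, 0.17]
wrist_force: [-0.8, 1.2, 2.8]
width: 0.0104
```

```bash
python3 - <<'E'
from h import *
P=C+.077*U
go([*P,.05],cy-np.pi/2)
go([*(P+.13*U),.05],cy-np.pi/2)
a=snap("side","pics/s1.png")
cv2.imwrite("pics/s1c.png",cv2.resize(a[100:270,290:470],None,fx=3,fy=3,interpolation=cv2.INTER_CUBIC))
E
```

```text
t 3.725 pos [ 0.492  -0.2706  0.0512] rpy [-1.5712e+00 -3.0000e-04  1.6960e-01] w 0.0104 F [-0.8  1.2  2.8] q [-0.7   0.23  1.88  0.    1.03 -0.87]
shift [-0.002  0.008 -0.01 ] turn [0.0002 0.0006 0.0002]
t 3.725 pos [ 0.492  -0.2706  0.0512] rpy [-1.5712e+00 -3.0000e-04  1.6960e-01] w 0.0104 F [-0.8  1.2  2.8] q [-0.7   0.23  1.88  0.    1.03 -0.87]
shift [-0.001  0.008  0.857] turn [0.0002 0.0006 0.0002]
```

View pics/s1c.png

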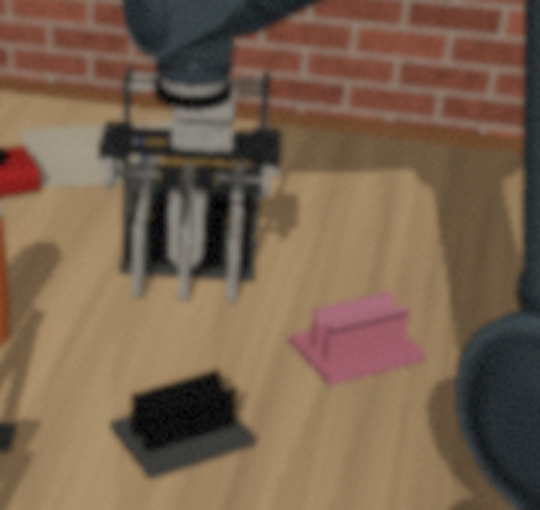

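The fingers hold the middle plate at crop (185,230), width 10.4 mm, with the neighbours untouched. Drawing it out.

send_rows(increments=[[0,0,0.05,0,0,0],[0,-0.01,0.17,0,0,0],[0,-0.01,0.3,0,0,0],[0,-0.01,0.45,0,0,0],[0,-0.01,0.6,0,0,0],[0,-0.01,0.75,0,0,0],[0,-0.01,0.87,0,0,0],[0,-0.01,0.87,0,0,0]])

```text
t: 4.78
tool_pos: [0.4694, -0.1405, 0.0522]
ee_rot: [-1.571, 0.0, 0.171]
wrist_force: [0.9, 0.2, -1.6]
width: 0.0097
```

```bash
python3 - <<'E'
from h import *
go([*(ST+.077*SU),.15],sy-np.pi/2)
a=snap("side","pics/s2.png");b=snap("top","pics/t2.png")
r=lambda i,x,y,w,h,k:cv2.resize(i[y:y+h,x:x+w],None,fx=k,fy=k,interpolation=cv2.INTER_CUBIC)
cv2.imwrite("pics/c3.png",np.hstack([r(a,290,100,110,160,3.5),r(b,380,130,110,160,3.5)]))
E
```

```text
t 4.775 pos [ 0.4694 -0.1405  0.0522] rpy [-1.5707e+00  2.0000e-04  1.7130e-01] w 0.0097 F [ 0.9  0.2 -1.6] q [-0.52  0.08  2.06 -0.    1.01 -0.69]
shift [ 0.338 -0.652  0.913] turn [ 0.000e+00  6.368e-01 -2.000e-04]
```

View pics/c3.png

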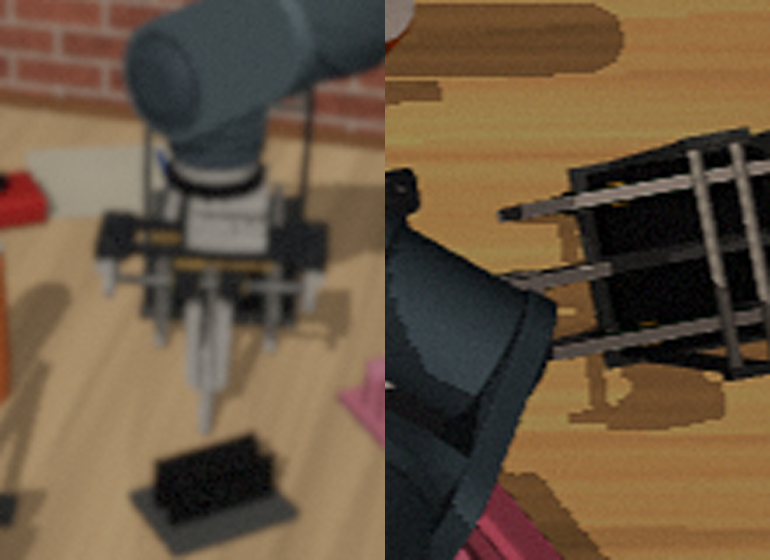

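The carrier has come out (side crop (208,350)); its tail has left the guides and the neighbours haven't moved. Lifting.

send_rows(increments=[[0,-0.1,0,0,0,0],[0,-0.25,0,0,0,0],[0,-0.4,0,0,0,0],[0,-0.55,0,0,0,0],[0,-0.65,0,0,0,0],[0,-0.65,0,0,0,0]])

```text
t: 5.62
tool_pos: [0.4706, -0.1427, 0.1514]
ee_rot: [-1.573, -0.002, 0.169]
wrist_force: [-0.6, 0.2, -1.4]
width: 0.0101
```

send_rows(increments=[[0.04,0,0.12,0,0.05,0],[0.08,0,0.25,0,0.13,0],[0.13,0,0.4,0,0.23,0],[0.18,0,0.55,0,0.33,0],[0.24,0,0.7,0,0.44,0],[0.3,0,0.82,0,0.54,0],[0.338,0,0.913,0,0.637,0],[0.338,0,0.913,0,0.637,0]])

```text
t: 6.62
tool_pos: [0.4961, 0.0023, 0.1488]
ee_rot: [-1.572, 0.001, -0.828]
wrist_force: [-0.6, -0.5, -1.5]
width: 0.0096
```

```bash
python3 - <<'E'
from h import *
go([*(ST+.077*SU),.15],sy-np.pi/2)
a=snap("side","pics/s3.png");b=snap("top","pics/t3.png")
r=lambda i,x,y,w,h,k:cv2.resize(i[y:y+h,x:x+w],None,fx=k,fy=k,interpolation=cv2.INTER_CUBIC)
cv2.imwrite("pics/c4.png",np.hstack([r(a,290,130,110,140,4),r(b,290,180,90,140,4)]))
E
```

```text
t 6.625 pos [0.4961 0.0023 0.1488] rpy [-1.5718e+00  1.3000e-03 -8.2780e-01] w 0.0096 F [-0.6 -0.5 -1.5] q [-0.22 -0.06  1.99 -0.    1.21  0.6 ]
shift [-0.004 -0.008  0.003] turn [ 0.0006  0.0008 -0.0008]
```

View pics/c4.png

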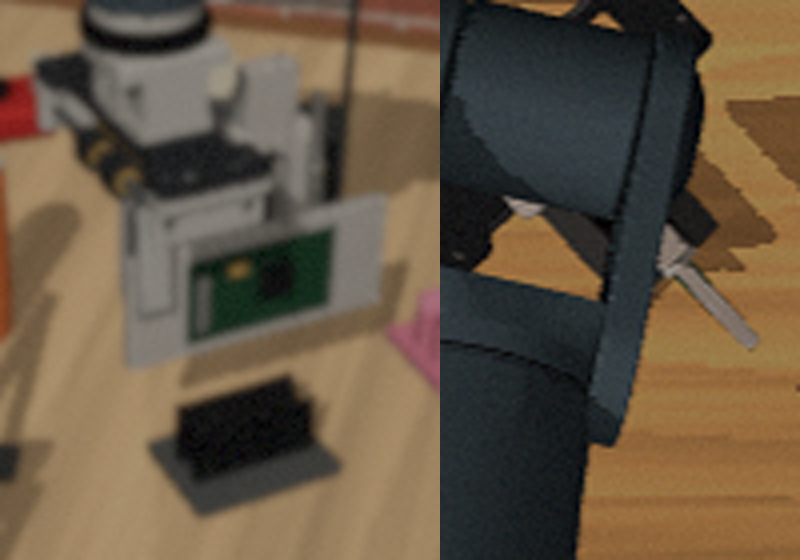

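```bash
python3 - <<'E'
from h import *
from scipy.optimize import least_squares
np.set_printoptions(precision=2,suppress=True)
T=lambda x,y:(300+x/4,155+y/4)
S=lambda x,y:(290+x/4,130+y/4)
# stand fit: corners (sx,sy): 
obs=[("top",T(123,203),(1,-1)),("top",T(238,325),(-1,-1)),("top",T(155,400),(-1,1)),("top",T(38,285),(1,1)),
("side",S(148,443),(1,1)) ,("side",S(203,515),(1,1)),("side",S(342,467),(-1,1))]
obs[4]=("side",S(148,443),(1,-1)); 
def res(p,ob=obs):
    c,s=np.cos(p[2]),np.sin(p[2]);o=[]
    for n,uv,(a,b) in ob:
        x,y=.055*a,.04*b; q=proj(n,(p[0]+c*x-s*y,p[1]+s*x+c*y,.01)); o+=[q[0]-uv[0],q[1]-uv[1]]
    return o
for ob in(obs,obs[:4],obs[4:]):
    f=least_squares(lambda p:res(p,ob),[.439,-.049,np.radians(42.5)],x_scale=[.01,.01,.1]);print(f.x[:2].round(4),np.degrees(f.x[2]),np.array(f.fun))
s=bot.state();tp=s["tool_pos"];yaw=s["ee_rot"][2]+np.pi/2;u=np.array([np.cos(yaw),np.sin(yaw)])
o=tp[:2]-.0784*u
for x,z,nm,uv in((92,0,"front bot",S(128,367)),(-92,0,"back bot",S(385,302)),(-92,80,"back top",S(387,193))):
    print(nm,np.array(proj("side",[*(o+u*x/1e3),.108+z/1e3])),uv)
print("top back",np.array(proj("top",[*(o-u*.092),.188])),(368.75,265.75))
E
```

```text
[ 0.44 -0.05] 43.70553432555239 [-0.36 -0.57  0.79 -0.35 -0.76  2.73 -1.43  0.67 -1.08 -0.73 -0.82 -1.54
 -0.05 -1.59]
[ 0.44 -0.05] 43.413286447599845 [ 0.21 -1.21  1.21 -0.84 -0.45  2.12 -0.97 -0.09]
[ 0.43 -0.04] 43.10223354019079 [-0.42  0.34 -0.35 -0.26  0.78 -0.15]
front bot [320.26 221.49] (322.0, 221.75)
back bot [382.06 204.07] (386.25, 205.5)
back top [384.66 178.25] (386.75, 178.25)
top back [368.34 265.27] (368.75, 265.75)
```

```bash
python3 - <<'E'
from h import *
np.set_printoptions(precision=4,suppress=True)
from scipy.optimize import least_squares
b=cv2.imread("pics/t0.png");a=cv2.imread("pics/s0.png")
r=lambda i,x,y,w,h,k:cv2.resize(i[y:y+h,x:x+w],None,fx=k,fy=k,interpolation=cv2.INTER_CUBIC)
cv2.imwrite("pics/c5.png",np.hstack([r(b,300,198,66,66,6),r(a,320,215,66,66,6)]))
for u in(.4349,):
  for p in ((ST[0],ST[1]),):
    c,s=np.cos(sy),np.sin(sy)
    for n,ox,oy in(("top",300,198),("side",320,215)):
        k=lambda x,y,z:(np.array(proj(n,(p[0]+c*x-s*y,p[1]+s*x+c*y,z)))-[ox,oy])*6
        print(n,"base",[k(x,y,.01).round() for x,y in((.055,-.04),(-.055,-.04),(-.055,.04),(.055,.04))],"slot rim",[k(x,y,.052).round() for x,y in((.045,-.0135),(-.045,-.0135),(-.045,.0135),(.045,.0135))])
E
```

```text
top base [array([188.,  39.]), array([363., 228.]), array([227., 356.]), array([ 51., 167.])] slot rim [array([161.,  99.]), array([310., 259.]), array([263., 303.]), array([114., 144.])]
side base [array([ 34., 147.]), array([241.,  84.]), array([330., 181.]), array([114., 250.])] slot rim [array([ 81., 100.]), array([256.,  49.]), array([286.,  81.]), array([109., 135.])]
```

View pics/c5.png

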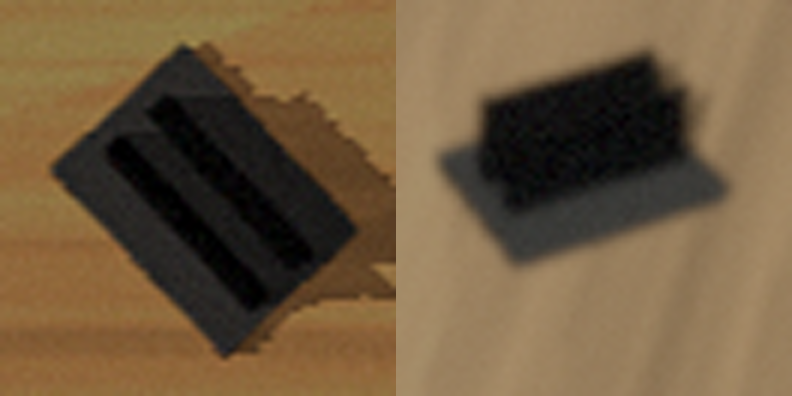

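Stand corners, top crop: (184,43), (358,230), (227,357), (51,167). That moves the centre by about 1 mm and the yaw to 43°. Lowering, with a look at the force near the flare.

```bash
sed -i 's/^ST=.*/ST=np.array([.4388,-.0476]); sy=np.radians(43.0); SU=np.array([np.cos(sy),np.sin(sy)])/' h.py
python3 - <<'E'
from h import *
go([*(ST+.078*SU),.052],sy-np.pi/2)
E
```

```text
t 6.725 pos [0.4962 0.0014 0.1492] rpy [-1.5716e+00  7.0000e-04 -8.2880e-01] w 0.009 F [-0.3 -0.6 -1.4] q [-0.23 -0.06  1.99 -0.    1.21  0.6 ]
shift [-0.022  0.648  0.018] turn [ 0.0005 -0.0054 -0.0004]
```

send_rows(increments=[[-0.022,0.1,0.018,0,-0.005,0],[-0.022,0.25,0.018,0,-0.005,0],[-0.022,0.35,0.018,0,-0.005,0],[-0.022,0.42,0.018,0,-0.005,0],[-0.022,0.48,0.018,0,-0.005,0],[-0.022,0.52,0.018,0,-0.005,0],[-0.022,0.52,0.018,0,-0.005,0]])

```text
t: 7.6
tool_pos: [0.4963, 0.006, 0.0716]
ee_rot: [-1.571, 0.0, -0.823]
wrist_force: [-0.2, 1.1, -0.8]
width: 0.01
```

```bash
python3 - <<'E'
from h import *
go([*(ST+.078*SU),.052],sy-np.pi/2); print(bot.state()["moment"])
E
```

```text
t 7.6 pos [0.4963 0.006  0.0716] rpy [-1.5709e+00  1.0000e-04 -8.2320e-01] w 0.01 F [-0.2  1.1 -0.8] q [-0.22  0.06  2.04 -0.    1.05  0.61]
shift [-0.     0.131 -0.004] turn [ 0.0001 -0.0018 -0.0001]
[ 0.07851181 -0.09075817  0.00806034]
```

No resistance, and the carrier is inside the slot. Lower it to the floor.

send_rows(increments=[[0,0.04,0,0,0,0],[0,0.08,0,0,0,0],[0,0.11,0,0,0,0],[0,0.125,0,0,0,0],[0,0.13,0,0,0,0],[0,0.13,0,0,0,0]])

```text
t: 8.35
tool_pos: [0.4964, 0.0059, 0.0524]
ee_rot: [-1.571, -0.0, -0.823]
wrist_force: [0.0, -0.0, -1.0]
width: 0.0099
```

```bash
python3 - <<'E'
from h import *
go([*(ST+.078*SU),.052],sy-np.pi/2)
a=snap("side","pics/s4.png")
cv2.imwrite("pics/c6.png",cv2.resize(a[130:270,290:400],None,fx=4,fy=4,interpolation=cv2.INTER_CUBIC))
E
```

```text
t 8.35 pos [0.4964 0.0059 0.0524] rpy [-1.5707e+00 -1.0000e-04 -8.2330e-01] w 0.0099 F [ 0. -0. -1.] q [-0.22  0.09  2.04  0.    1.01  0.61]
shift [-0.001  0.002 -0.004] turn [-0.     -0.0019  0.    ]
```

View pics/c6.png

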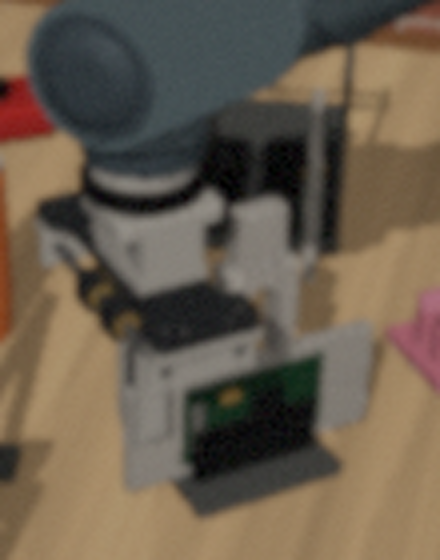

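It stands seated in the slot, upright (crop plate (250,410), cheeks in front of the board). Letting go (9 pictures viewed so far).

send_rows(increments=[[0,0.005,0,0,0,0],[0,0.005,0,0,0,0],[0,0.005,0,0,0,0],[0,0.005,0,0,0,0],[0,0.005,0,0,0,0],[0,0.005,0,0,0,0]], gripper=-0.2)

```text
t: 9.15
tool_pos: [0.4964, 0.006, 0.0516]
ee_rot: [-1.571, -0.0, -0.823]
wrist_force: [-0.7, 0.1, -0.9]
width: 0.0376
```

send_rows(increments=[[0,-0.2,0,0,0,0],[0,-0.5,0,0,0,0],[0,-0.9,0,0,0,0],[0,-1,0,0,0,0],[0,-1,0,0,0,0]])

```text
t: 9.78
tool_pos: [0.4967, 0.0059, 0.2021]
ee_rot: [-1.57, -0.001, -0.823]
wrist_force: [0.3, -1.2, -1.4]
width: 0.0378
```

send_rows(increments=[[0,-0.3,0,0,0,0],[0,-0.5,0,0,0,0],[0,-0.5,0,0,0,0]])

```text
t: 10.15
tool_pos: [0.4967, 0.0059, 0.2764]
ee_rot: [-1.57, -0.001, -0.823]
wrist_force: [-0.1, -0.8, 0.2]
width: 0.0376
```

```bash
python3 - <<'E'
from h import *
a=snap("side","pics/s5.png");b=snap("top","pics/t5.png")
go([*ST,.168],sy-np.pi/2)
r=lambda i,x,y,w,h,k:cv2.resize(i[y:y+h,x:x+w],None,fx=k,fy=k,interpolation=cv2.INTER_CUBIC)
cv2.imwrite("pics/c7.png",np.hstack([r(a,310,130,90,130,4.4),r(b,290,170,90,130,4.4)]))
for n in("side","top"):
  k=lambda x,y,z:np.array(proj(n,[*(ST+SU*x+np.array([-SU[1],SU[0]])*y),z]))-([310,130] if n=="side" else [290,170])
  print(n,[(k(*p)*4.4).round() for p in((.017,0,.203),(-.017,0,.203),(0.092,0,.09),(-.092,0,.09))])
E
```

```text
t 10.25 pos [0.4953 0.0061 0.2737] rpy [-1.5733  0.0036 -0.8234] w 0.0379 F [ 0.7  0.6 -0.1] q [-0.22 -0.18  1.87 -0.    1.46  0.61]
shift [ 0.009  0.706 -0.518] turn [ 0.0016 -0.0019 -0.0023]
side [array([163., 235.]), array([216., 221.]), array([ 43., 432.]), array([312., 353.])]
top [array([188., 259.]), array([236., 309.]), array([ 84., 152.]), array([317., 397.])]
```

View pics/c7.png

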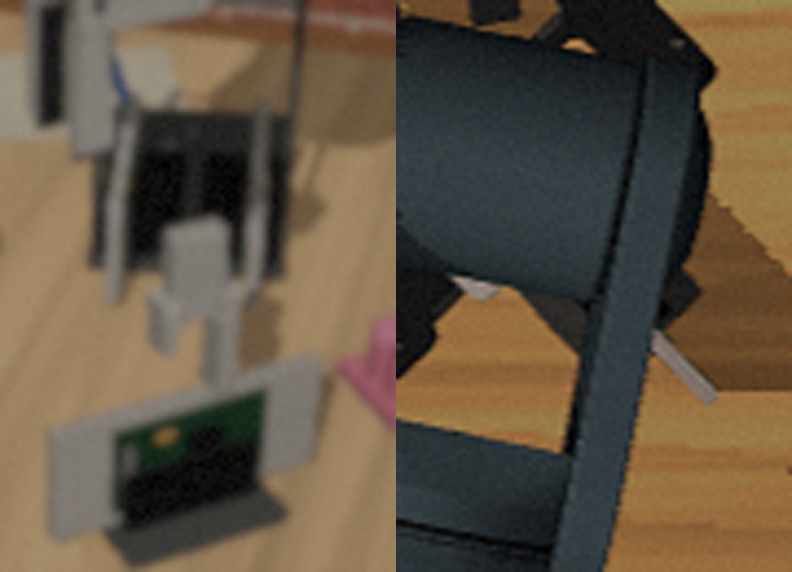

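Standing free: tab top at side crop (193,224), predicted (190,228). Plate ends (50,430) and (318,360). Now taking the tab (10 pictures viewed).

send_rows(increments=[[0,0,-0.25,0,0,0],[0,0,-0.525,0,0,0],[0,0,-0.525,0,0,0],[0,0.25,-0.525,0,0,0],[0,0.45,-0.525,0,0,0],[0,0.65,-0.525,0,0,0],[0,0.72,-0.525,0,0,0],[0,0.72,-0.525,0,0,0]])

```text
t: 11.25
tool_pos: [0.4381, -0.047, 0.1675]
ee_rot: [-1.572, 0.002, -0.823]
wrist_force: [0.2, 0.3, 0.5]
width: 0.0376
```

send_rows(increments=[[0,0,0,0,0,0],[0,0,0,0,0,0],[0,0,0,0,0,0],[0,0,0,0,0,0],[0,0,0,0,0,0]], gripper=-1, newtons=40)

```text
t: 11.88
tool_pos: [0.4391, -0.0477, 0.1695]
ee_rot: [-1.57, -0.001, -0.823]
wrist_force: [-0.9, 0.6, 4.8]
width: 0.0158
```

```bash
cat >> h.py <<'E'
RO=np.array([.596,.198]); ry=np.radians(10.9); RX=np.array([np.cos(ry),np.sin(ry)]); RY=np.array([-RX[1],RX[0]])
E
python3 - <<'E'
from h import *
np.set_printoptions(precision=4,suppress=True)
go([*ST,.168],sy-np.pi/2)
# rail refinement: enlarge
b=cv2.imread("pics/t0.png");a=cv2.imread("pics/s0.png")
r=lambda i,x,y,w,h,k:cv2.resize(i[y:y+h,x:x+w],None,fx=k,fy=k,interpolation=cv2.INTER_CUBIC)
cv2.imwrite("pics/c8.png",np.vstack([r(b,130,105,200,100,4),np.hstack([r(a,180,235,100,50,4),r(b,190,105,100,50,4)])]))
f=lambda p,n,o:((np.array(proj(n,p))-o)*4).round()
for y in(-.19,-.12,0,.19): print("rail",y,f([*(RO+RY*y),.175],"top",[130,105]),f([*(RO+RY*y),.182],"top",[130,105]))
E
```

```text
t 11.875 pos [ 0.4391 -0.0477  0.1695] rpy [-1.57   -0.0011 -0.8233] w 0.0158 F [-0.9  0.6  4.8] q [-0.37 -0.23  2.11  0.    1.27  0.46]
shift [-0.002  0.01  -0.001] turn [-0.0005 -0.0019  0.0007]
rail -0.19 [720. 169.] [720. 167.]
rail -0.12 [596. 194.] [595. 192.]
rail 0 [384. 236.] [382. 235.]
rail 0.19 [ 46. 303.] [ 42. 302.]
```

View pics/c8.png

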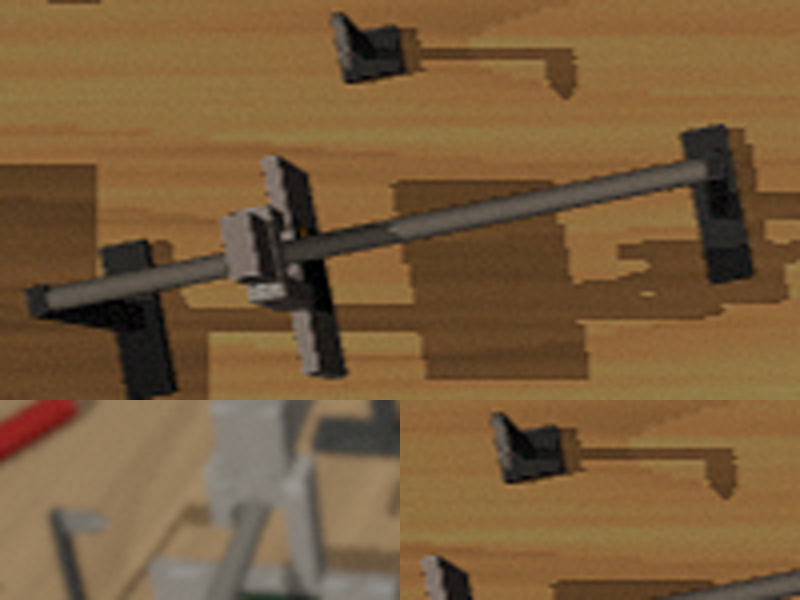

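Top crop: rail line through (400,229), (600,189) and (48,297), about 1 px above my estimate. Pointer arm strip (335,14)–(349,82), foot centre ≈(383,53), spare's plate edge (268,158)–(312,375). 11 pictures viewed.

```bash
python3 - <<'E'
from h import *
np.set_printoptions(precision=4,suppress=True)
K=lambda x,y:(130+x/4,105+y/4)
L=[atz("top",*K(*p),.175)[:2] for p in((48,297),(400,229),(600,189),(705,168))]
d=L[0]-L[3];print("angle",np.degrees(np.arctan2(d[1],d[0]))-90)
pl=[atz("top",*K(*p),.175)[:2] for p in((38,302),(717,168))];print("posts",pl,np.mean(pl,0),np.linalg.norm(pl[0]-pl[1]))
RO2=np.mean(pl,0); 
RO2=RO2+RX*np.mean([(l-RO2)@RX for l in L]); print("RO",RO2)
fr=lambda P:np.array([(P[:2]-RO2)@RX,(P[:2]-RO2)@RY])
for nm,P in(("tip",atz("top",*K(349,81),.102)),("arm far",atz("top",*K(336,15),.105)),("foot",atz("top",*K(383,53),.006)),("side tip",atz("side",180+105/4,235+120/4,.1)),("spare top mid",atz("top",*K(291,267),.123)),("tipTri",tri((206.2,265),K(349,81))[0])):print(nm,fr(P),P)
# motion: lift then to rail start x -0.125, y -0.12; yaw turn
P=RO2+RX*-.125+RY*-.12
go([*P,.27],ry-np.pi/2)
E
```

```text
angle 10.72033880118731
posts [array([0.5609, 0.3891]), array([0.6324, 0.0131])] [0.5966 0.2011] 0.38279550646087274
RO [0.5978 0.2013]
tip [0.1027 0.0116] [0.6964 0.2321 0.102 ]
arm far [0.1422 0.0111] [0.7354 0.2391 0.105 ]
foot [0.138  0.0023] [0.7328 0.2296 0.006 ]
side tip [0.111  0.0101] [0.7049 0.2322 0.1   ]
spare top mid [-0.0022  0.0619] [0.5839 0.2617 0.123 ]
tipTri [0.1061 0.0125] [0.6996 0.2337 0.1022]
t 11.875 pos [ 0.4391 -0.0477  0.1695] rpy [-1.57   -0.0011 -0.8233] w 0.0158 F [-0.9  0.6  4.8] q [-0.37 -0.23  2.11  0.    1.27  0.46]
shift [-0.259 -0.669  0.774] turn [-0.0007  0.3548  0.0006]
```

send_rows(increments=[[0,-0.05,0,0,0,0],[0,-0.15,0,0,0,0],[0,-0.25,0,0,0,0],[0,-0.35,0,0,0,0],[0,-0.44,0,0,0,0],[0,-0.44,0,0,0,0]])

```text
t: 12.62
tool_pos: [0.4393, -0.0478, 0.2361]
ee_rot: [-1.57, -0.002, -0.823]
wrist_force: [0.1, -0.6, -1.3]
width: 0.0158
```

send_rows(increments=[[-0.02,0,0.07,0,0.03,0],[-0.06,0,0.2,0,0.09,0],[-0.11,0,0.35,0,0.16,0],[-0.17,0,0.5,0,0.23,0],[-0.22,0,0.66,0,0.3,0],[-0.259,0,0.774,0,0.355,0],[-0.259,0,0.774,0,0.355,0],[-0.259,0,0.774,0,0.355,0]])

```text
t: 13.62
tool_pos: [0.4969, 0.0595, 0.2341]
ee_rot: [-1.572, 0.0, -1.38]
wrist_force: [0.3, 0.2, -1.7]
width: 0.0159
```

```bash
sed -i 's/^RO=np.array(\[.596,.198\])/RO=np.array([.5978,.2013])/' h.py
python3 - <<'E'
from h import *
np.set_printoptions(precision=2,suppress=True)
go([*(RO-.12*RY),.2355],ry-np.pi/2)
a=snap("side","pics/s6.png");b=snap("top","pics/t6.png")
r=lambda i,x,y,w,h,k:cv2.resize(i[y:y+h,x:x+w],None,fx=k,fy=k,interpolation=cv2.INTER_CUBIC)
cv2.imwrite("pics/c9.png",np.hstack([r(a,200,150,160,120,3),r(b,260,120,100,120,3)]))
s=bot.state();tp=s["tool_pos"];yaw=s["ee_rot"][2]+np.pi/2;u=np.array([np.cos(yaw),np.sin(yaw)])
# side silhouette check: plate side face bottom edge by gray threshold
for n,ox,oy in(("side",200,150),("top",260,120)):
  k=lambda x,z:(np.array(proj(n,[*(tp[:2]+u*x),tp[2]-.1595+z]))-[ox,oy])*3
  print(n,"bot f/b",k(.092,0),k(-.092,0),"top f/b",k(.092,.08),k(-.092,.08))
E
```

```text
t 13.625 pos [0.5  0.06 0.23] rpy [-1.57  0.   -1.38] w 0.0159 F [ 0.3  0.2 -1.7] q [-0.11 -0.14  1.9  -0.    1.38  1.27]
shift [-0.   -0.01  0.84] turn [ 0.  0. -0.]
side bot f/b [244.6  274.49] [466.01 289.82] top f/b [238.93 196.17] [470.78 210.6 ]
top bot f/b [ 70.77 154.41] [115.25 377.24] top f/b [ 64.16 144.94] [112.  384.7]
```

Wrist load (−1.7 N) fits the carrier hanging freely. Moving in under the rail with force checks, keeping the last picture for the mark.

send_rows(increments=[[0,-0.005,0.06,0,0,0],[0,-0.005,0.16,0,0,0],[0,-0.005,0.26,0,0,0],[0,-0.005,0.36,0,0,0],[0,-0.005,0.45,0,0,0],[0,-0.005,0.52,0,0,0],[0,-0.005,0.56,0,0,0],[0,-0.005,0.56,0,0,0]])

```text
t: 14.72
tool_pos: [0.58, 0.0758, 0.2352]
ee_rot: [-1.571, 0.0, -1.381]
wrist_force: [-0.1, 0.1, -1.3]
width: 0.0158
```

send_rows(increments=[[0,0,0.04,0,0,0],[0,0,0.09,0,0,0],[0,0,0.14,0,0,0],[0,0,0.19,0,0,0],[0,0,0.24,0,0,0],[0,0,0.28,0,0,0],[0,0,0.28,0,0,0]])

```text
t: 15.6
tool_pos: [0.6214, 0.0837, 0.2352]
ee_rot: [-1.571, 0.0, -1.381]
wrist_force: [-0.5, 0.3, -1.9]
width: 0.0155
```

```bash
python3 - <<'E'
from h import *
go([*(RO-.12*RY),.2025],ry-np.pi/2);print(bot.state()["moment"])
E
```

```text
t 15.6 pos [0.6214 0.0837 0.2352] rpy [-1.571   0.     -1.3809] w 0.0155 F [-0.5  0.3 -1.9] q [-0.05  0.17  1.59 -0.    1.38  1.33]
shift [ 0.     0.218 -0.006] turn [ 0.0001 -0.0002 -0.    ]
[-0.01666901 -0.01621367  0.01717338]
```

send_rows(increments=[[0,0.03,0,0,0,0],[0,0.07,0,0,0,0],[0,0.11,0,0,0,0],[0,0.14,0,0,0,0],[0,0.16,0,0,0,0],[0,0.16,0,0,0,0]])

```text
t: 16.35
tool_pos: [0.6209, 0.0836, 0.211]
ee_rot: [-1.571, 0.0, -1.381]
wrist_force: [-0.4, 0.4, -2.1]
width: 0.016
```

send_rows(increments=[[0,0.015,0,0,0,0],[0,0.03,0,0,0,0],[0,0.04,0,0,0,0],[0,0.04,0,0,0,0]])

```text
t: 16.85
tool_pos: [0.621, 0.0836, 0.2051]
ee_rot: [-1.571, 0.0, -1.381]
wrist_force: [-0.1, 0.8, -0.9]
width: 0.0158
```

send_rows(increments=[[0,0.01,0,0,0,0],[0,0.018,0,0,0,0],[0,0.018,0,0,0,0],[0,0.018,0,0,0,0]])

```text
t: 17.35
tool_pos: [0.6214, 0.0836, 0.2031]
ee_rot: [-1.57, -0.0, -1.381]
wrist_force: [0.4, 0.5, 0.5]
width: 0.0156
```

```bash
python3 - <<'E'
from h import *
for i in range(3):
    s=bot.state();print(s["tool_pos"].round(4),s["wrist_force"].round(2),s["moment"].round(3))
    snap("side","pics/s7.png")
E
```

```text
[0.6214 0.0836 0.2031] [0.36 0.45 0.5 ] [ 0.04  -0.114  0.018]
[0.6214 0.0836 0.203 ] [ 1.24 -0.48  0.91] [ 0.099 -0.148  0.03 ]
[0.6214 0.0836 0.203 ] [-0.12  0.72  1.62] [ 0.08  -0.152 -0.05 ]
```

Contact began about where expected: the rail carries the weight. Sliding toward the mark, stopping short for a look.

send_rows(increments=[[-0.03,0.002,0,0,0,0],[-0.09,0.002,0,0,0,0],[-0.16,0.002,0,0,0,0],[-0.23,0.002,0,0,0,0],[-0.3,0.002,0,0,0,0],[-0.37,0.002,0,0,0,0],[-0.42,0.002,0,0,0,0],[-0.42,0.002,0,0,0,0]])

```text
t: 18.5
tool_pos: [0.6093, 0.147, 0.2029]
ee_rot: [-1.569, 0.002, -1.38]
wrist_force: [3.8, 0.8, 5.4]
width: 0.0158
```

send_rows(increments=[[-0.05,0,0,0,0,0],[-0.1,0,0,0,0,0],[-0.15,0,0,0,0,0],[-0.2,0,0,0,0,0],[-0.25,0,0,0,0,0],[-0.3,0,0,0,0,0],[-0.34,0,0,0,0,0],[-0.34,0,0,0,0,0]])

```text
t: 19.5
tool_pos: [0.5999, 0.1961, 0.2029]
ee_rot: [-1.569, 0.001, -1.381]
wrist_force: [4.2, -0.8, 4.9]
width: 0.0155
```

```bash
python3 - <<'E'
from h import *
np.set_printoptions(precision=4,suppress=True)
go([*(RO+.011*RY),.2025],ry-np.pi/2)
s=bot.state();print(s["moment"],"rail y",(s["tool_pos"][:2]-RO)@RY,"x",(s["tool_pos"][:2]-RO)@RX)
E
```

```text
t 19.5 pos [0.5999 0.1961 0.2029] rpy [-1.5693  0.0006 -1.3808] w 0.0155 F [ 4.2 -0.8  4.9] q [0.14 0.2  1.61 0.   1.33 1.52]
shift [-0.11   0.003 -0.007] turn [-0.0009 -0.0002 -0.0004]
[-0.0817 -0.864   0.0135] rail y -0.00552802406497382 x 0.0011199507517776909
```

send_rows(increments=[[-0.03,0,0.01,0,0,0],[-0.07,0,0.01,0,0,0],[-0.11,0,0.01,0,0,0],[-0.11,0,0.01,0,0,0],[-0.11,0,0.01,0,0,0]])

```text
t: 20.12
tool_pos: [0.5977, 0.2125, 0.2025]
ee_rot: [-1.571, 0.001, -1.381]
wrist_force: [3.6, -1.8, 5.9]
width: 0.0158
```

```bash
python3 - <<'E'
from h import *
np.set_printoptions(precision=2,suppress=True)
a=snap("side","pics/s8.png");b=snap("top","pics/t8.png")
s=bot.state();tp=s["tool_pos"];yaw=s["ee_rot"][2]+np.pi/2;u=np.array([np.cos(yaw),np.sin(yaw)]);print(tp,s["wrist_force"])
r=lambda i,x,y,w,h,k:cv2.resize(i[y:y+h,x:x+w],None,fx=k,fy=k,interpolation=cv2.INTER_CUBIC)
cv2.imwrite("pics/c10.png",np.hstack([r(a,185,195,85,120,4.7),r(b,195,95,75,120,4.7)]))
for n,ox,oy in(("side",185,195),("top",195,95)):
  k=lambda x,z:(np.array(proj(n,[*(tp[:2]+u*x),z]))-[ox,oy])*4.7
  print(n,"front top",k(.092,.123),"back top",k(-.092,.123),"front bot",k(.092,.043),"tip",k(.11,.1),"arm far",k(.145,.1))
E
```

```text
[0.6  0.21 0.2 ] [ 2.36 -1.16  6.63]
side front top [126.19 296.25] back top [514.52 325.43] front bot [151.2  419.43] tip [ 97.09 330.11] arm far [ 26.48 324.65]
top front top [100.42 150.98] back top [171.57 514.01] front bot [131.38 178.64] tip [102.99 124.74] arm far [89.82 57.57]
```

View pics/c10.png

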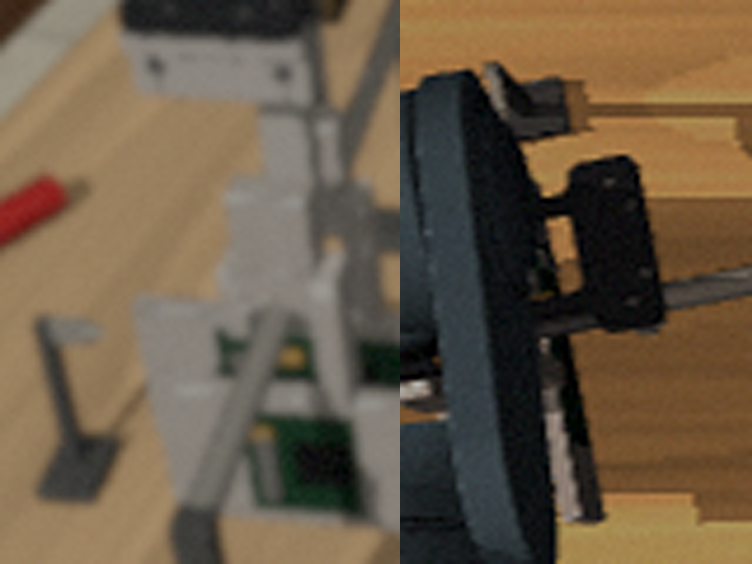

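Side: carrier front top corner (138,298), pointer tip (102,333). Their offset agrees with the on-mark prediction to 1–2 mm along the rail. Top: arm strip at x≈91 against 90–91 predicted, tail of the carrier at (172,518) against (172,514). Letting go.

send_rows(increments=[[0,-0.003,0,0,0,0],[0,-0.003,0,0,0,0],[0,-0.003,0,0,0,0],[0,-0.003,0,0,0,0],[0,-0.003,0,0,0,0]], gripper=-0.4)

```text
t: 20.85
tool_pos: [0.5978, 0.2121, 0.2026]
ee_rot: [-1.571, 0.0, -1.381]
wrist_force: [-1.2, -0.8, 0.3]
width: 0.0283
```

send_rows(increments=[[0,-0.05,0,0,0,0],[0,-0.15,0,0,0,0],[0,-0.3,0,0,0,0],[0,-0.5,0,0,0,0],[0,-0.7,0,0,0,0],[0,-0.7,-0.4,0,0,0],[0,-0.7,-0.8,0,0,0],[0,-0.7,-0.8,0,0,0]])

```text
t: 21.85
tool_pos: [0.477, 0.1893, 0.3085]
ee_rot: [-1.57, 0.0, -1.38]
wrist_force: [0.5, 0.3, -0.3]
width: 0.0279
```

send_rows(increments=[[0.4,0,0,0,0,0],[0.8,0,-0.2,0,0,0],[0.95,0,-0.3,0,0,0],[0.95,0,-0.3,0,0,0],[0.95,0,-0.3,0,0,0],[0.95,0,-0.3,0,0,0]])

```text
t: 22.6
tool_pos: [0.4632, 0.0419, 0.308]
ee_rot: [-1.571, 0.0, -1.379]
wrist_force: [-0.5, -0.7, 0.4]
width: 0.0278
```

```bash
python3 - <<'E'
from h import *
np.set_printoptions(precision=1,suppress=True)
a=snap("side","pics/s9.png");b=snap("top","pics/t9.png")
g=cv2.cvtColor(b,cv2.COLOR_BGR2GRAY)
p8=cv2.imread("pics/s8.png")
# carrier plate in the side view, before/after release (front part) and bystanders vs start
def shift(i,j,x,y,w,h,m=8):
    r=cv2.matchTemplate(j[y-m:y+h+m,x-m:x+w+m],i[y:y+h,x:x+w],cv2.TM_CCOEFF_NORMED);_,v,_,l=cv2.minMaxLoc(r);return l[0]-m,l[1]-m,round(v,3)
t0=cv2.imread("pics/t0.png");s0=cv2.imread("pics/s0.png")
print("carrier front after release",shift(p8,a,208,250,30,50))
print("can top/side",shift(t0,b,358,118,34,36),shift(s0,a,270,165,26,54))
print("frames top/side",shift(t0,b,410,185,40,55),shift(s0,a,328,150,14,50),shift(s0,a,362,150,14,50))
print("spare side",shift(s0,a,246,275,38,35),"top",shift(t0,b,186,140,34,60))
tab=[proj("top",[*(RO+.011*RY+RX*x),.236]) for x in(.017,-.017)];print("tab pred top",np.array(tab))
for nm,x,z in(("front",.092,.123),("back",-.092,.123)):print(nm,np.array(proj("top",[*(RO+.011*RY+RX*x),z])))
cv2.imwrite("pics/final_top.png",cv2.resize(b[100:200,170:270],None,fx=5,fy=5))
# bright metal pixels along rows in the top view: columns of the plate
for y in(128,133,138,180,190,200):
    print(y,g[y,196:246])
E
```

```text
carrier front after release (0, 0, 0.991)
can top/side (0, 0, 0.995) (0, 0, 0.997)
frames top/side (0, 0, 0.886) (0, 1, 0.903) (0, 0, 0.937)
spare side (0, 1, 0.961) top (0, 0, 0.899)
tab pred top [[212.2 153.1]
 [215.4 169.1]]
front [216.5 128. ]
back [231.7 205.2]
128 [126 125 123 125 124 122 119 121 120 122 123 122 123 125 122 125 122 125
  89  85 122 133  94 100 127 125 121 122 124 119 121 121 122 122 123 120
 120 124 117 120 121 117 121 117 121 119 122 120 120 120]
133 [123 126 124 123 124 124 126 124 124 126 125 122 127 121 126 122 123 125
 103 105 120 117 132  85  19  24  24  21  76 117 127 119 122 122 126 121
 123 126 124 122 120 124 123 122 126 126 124 122 123 122]
138 [128 123 127 125 127 125 128 124 129 128 129 124 127 129 129 127 129 129
 130 105 107 118 115 133  86  19  27  30  24  59 112 133 128 128 131 127
 124 129 128 125 125 131 129 128 127 129 127 131 101  79]
180 [ 43  34  35  36  45  40  44  42  41  37  34  34  24   4   5   1   0  96
 129 124 122 123 127 121 123 123 123 126 106  80  74  77  63  22   2   9
   0  27  67  80  78  74  77  75  74  75  79  73  74  74]
190 [127 129 128 129 126 131 127 129 126 121 122 127  86  19  30  27  27  25
  24 103 134 124 130 128 130 129 127 127 131 126 129 121 117 116  76  28
  30  32  28  49  73  85  84  84  82  82  85  81  85  84]
200 [117 118 118 116 116 118 118 115 117 116 113 117 119 120 116 119 118 125
 121 121 116 114 116 113 115 116 112 114 110 113 117 113 125 120 116 121
  74  22  24  25  30  53 105 120 117 123 121 122 105  71]
```

The carrier hasn't moved since release, its plate is within about 1–3 mm of the mark line, and the bystanders are where they started. Handing in.

```bash
python3 -c "
from plant import bot
print(bot.sign_off())"
```

```text
the job is handed in; nothing more can be done
None
```

The carrier is hanging free on the rail at the pointer, with its mouth away from the robot, and I handed the job in at about 23 s. The hand-in gives no verdict, so the checks below are my own.

I drew it out by its end, stood it in the dark stand and let go. I then took it by the tab, hooked it on about 120 mm from mid-rail on the bare side, and slid it to the mark without lifting.

**Checks after release:**
- **Position on the mark:** the top view puts its mid-plane about 1–3 mm from the pointer line; the limit is 8 mm.
- **At rest:** the side view showed no shift of the carrier on release, and the wrist force was near zero.
- **Other objects:** picture matching found the can unmoved, and the frames and spare within 1 pixel (about 2.5 mm) of their starts.

**What disagreed:**
- The side camera read consistently 1–3 pixels off the robot's own position readings. I placed things by the top view and by comparing objects within the same picture.
- The gap from the carrier's far end to the pointer tip came out about 22 mm, against the stated 18 mm. That is across the rail, so it doesn't affect the mark.
- While sliding, the carrier pressed on the rail with about 5–7 N; this was gone after I let go.
- The final position was checked by numbers only, because I had used all 12 pictures.

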